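# Load the board tester and clamp it through the copper guard

## Task

Load the board tester without grasping or lifting anything: with the fingertips, push the grey board carrier by its upright orange tab along its channel until it is fully home against the stop. Then reach down through the square window in the top of the copper guard and press the red pad of the clamp lever all the way down, and come back out. Never touch the copper guard, leave the lever alone until the carrier is home, and do not disturb the other things on the bench.

Things in the scene. Friction and masses are not known exactly. Their poses are not given: they have to be found in the camera images.
- fixture: Board tester, fixed: aluminium base plate 12 mm thick, 240 mm wide at x -90 to 135 mm, 84 mm wide at x -205 to -90 mm. Origin on the bench, on the channel's centre line; x runs along the channel to the stop (away from the robot, turned up to 20 degrees), z up. Channel 68 mm wide, wall tops 26 mm above the bench. Blue lever column behind the stop, x 38 to 82 mm, 95 mm high.
- channel_stop (a point): Centre of the front face of the rigid cross stop that ends the channel, at x = 25 mm in the fixture's frame, 23 mm above the bench. The carrier's far end touches it when home.
- carrier: Loose grey carrier (0.15 to 0.31 kg) in the channel: plate 170 (x) x 64 x 10 mm with a green board on it and an orange tab at its -x end. Origin at the centre of its underside, 12 mm above the bench; x towards the stop. Its far end is 85 mm ahead, so home is origin at x = -60 mm in the fixture's frame. It starts 45 to 75 mm short of home; sliding takes 1 to 3 N.
- carrier_tab (a point): Centre of the face to push on: the orange tab's front face (towards the robot), pushed along the carrier's +x. Tab 40 mm wide, 10 mm thick, from 21 to 63 mm above the bench; this point is 42 mm above the bench, 85 mm before the carrier's origin. With the carrier home this face is 48 to 76 mm in front of the guard's front bars.
- guard: Fixed cage of 6 mm copper rods on the base plate, over the lever; its top 115 mm above the bench. Origin under the window's centre, 12 mm above the bench; axes parallel to the fixture's. Top rods (centres) at x = -51, 51 and 130 mm and y = -100, -51, 51 and 100 mm; the front, x = -51 mm, also has cross bars 48 and 80 mm above the bench. Do not touch.
- guard_window (a point): Centre of the square window in the guard's top, at the height of the top of the rods (115 mm above the bench). The free opening is 96 by 96 mm, sides parallel to the fixture's x and y.
- lever_pad (a point): Centre of the top face of the red round pad (30 mm in diameter) at the lever's end, seen through the window, up to 15 mm off the window's centre in x and in y. It is 17 to 22 mm below the window's top with the lever up and 42 mm below it (73 mm above the bench) with the lever fully down.
- lever (a joint): Angle of the clamp lever, hinged 90 mm beyond the pad (+x of the fixture) about a level axis 85 mm above the bench. 0 is up; it grows as the pad is pressed down, to a rigid stop at 0.28 rad, fully down. Starts at 0 to 0.05. Friction holds it where it is left; pressing the pad takes about 4 N all the way.
- flux_tin: Blue round tin, 44 mm in diameter and 26 mm high, loose, to the left or right of the channel's front part; origin at the centre of its underside. Leave alone.
- coil_block: Red block, 34 x 34 x 29 mm, loose, on the other side of the channel's front part; origin at the centre of its underside. Leave alone.
- dish: Small steel dish, 76 mm across, 22 mm high, loose; origin under its centre. Leave alone.
- pliers: Pliers with blue handles, 150 mm long, lying flat; origin at the pivot, on the bench. Leave alone.
- screwdriver: Screwdriver with a wooden handle lying on the bench. Leave alone.
- tube_socket_a: Copper-coloured spool-shaped tube socket, 36 mm in diameter, 38 mm high, standing; origin at the centre of its underside. Leave alone.
- tube_socket_b: A second such socket. Leave alone.
Not all that is in view belongs to the job. Of the things like the carrier, leave any that is pink; of the rest the smaller one is meant.

How it is judged:
By the outcome, as a careful person would: the job done as asked, in the order asked, and still so for the second after the job is handed in, with the robot touching nothing.
It also fails if it takes over 48 s, if anything falls off the work surface, if the arm or the gripper's body presses on something with over 40 N, if the wrist force passes 120 N, or if a joint passes its speed limit or range.

## Robot

A 6-joint arm with a two-finger parallel gripper is mounted at the origin on the work surface. World frame = base frame: x ahead of the robot, y to its left, z up, the work surface at z = 0. Lengths are in m, angles in rad, forces in N, time in s.
With the tool pointing down it reaches from about 0.35 to 0.875 m from the base axis. Payload 4.2 kg.
Tool frame: the origin (TCP) lies on the front face of the gripper's body, between the roots of the fingers; the fingertips stand 73 mm ahead of it and the grasp point (between the pads) lies 54 mm ahead of it; x points along the fingers, y is the direction in which the jaws open and shut, and the axes are right-handed (so a half turn about x gives the same grasp; the last joint's range is limited). The gripper opens to 85 mm and grips with 20 to 120 N. Pads are 22 mm wide; open, the fingers measure 114 mm over their backs; the gripper's body (76 mm by 85 mm) begins 54 mm behind the grasp point. The pads swing forward as they close: fully open they stand 13 mm farther back than shut.
Start: joints at [-1.048, 0.385, 0.008, 0, -1.194, -0.259], TCP at [0.163, -0.603, 0.304] pointing down, gripper open.
Joint ranges: [-3.14, 3.14], [-1.21, 2.06], [-1.07, 1.41], [-3.16, 2.05], [-2.99, -0.16], [-3.1, 3.1]. Speed limits (rad/s): [2.79, 2.79, 3.14, 3.14, 3.14, 3.14].

## Interface

Orientations are given as a unit quaternion [x, y, z, w].
In Python, from workcell import status, imaging, workorder gives the robot as it stands.
- The arm moves only by the tool apply_moves, never from a script. Its argument "steps" is a list of rows, each an object of numbers: "grip": the opening, from 0 (shut) to 1 (fully open); "tx", "ty", "tz": the shift along the tool's x, y, z scaled (see below); "roll": the turn about the tool's x scaled (see below). A call has 1 to 12 rows; each row is the pose to reach, as a shift and turn from the pose commanded when the call began, along the tool's axes at that moment, turning the shorter way round; what a row does not reach only later rows make up. The controller multiplies each number of a shift by 0.25 m and each number of a turn by 2 pi rad. A row lasts 1/8 s, in which the tool goes at most 62.5 mm and 10.7 degrees, less where a joint would pass 70% of its speed; a pose out of reach is approached as far as the arm can. A call with a number of a shift or a turn outside -1 to 1 is refused whole. A call with a gripper value outside its range is refused whole. The fingers move at their own pace and stop on an object; the grip force is fixed at half the most. Time passes only in rows, so rows that repeat a pose let the fingers close. It gives the time, the measured TCP pose, the force and the opening at its end, in the units of the state.
- status.sense(): the state, without advancing time (a new reading comes with each control period).
- imaging.get_image(name): name is "scene" or "top" or "wrist"; returns (picture, depth): 400x640x3 uint8, red, green, blue; 400x640 float32, m along the optical axis (not along the pixel's ray), 0 where there is no reading.
- imaging.camera_model(name): a dict with "fx", "fy", "cx", "cy" (pixels), "pose" (4x4, takes a point from camera to world coordinates); the wrist camera has in their place "hand_eye" (4x4, takes a point from camera to tool coordinates, whose origin is the TCP and whose axes are the tool frame's). Camera axes: x right, y up, looking along -z (the intrinsics and any distortion apply to the point x, -y, -z); pixel columns grow to the right and rows downward; lengths in m; the calibration is good to about 2 mm. A picture is of the moment at which its call begins: read the wrist's pose just before it. camera_model takes no time and is no camera call.
- workorder.close_job(): hands the job in, once; it reports no verdict.
The state is a dict: "time": time; "qpos": joint angles; "qvel": joint speeds; "joint_efforts": joint torques, N m; "eef_pos": TCP position; "eef_rot": TCP orientation; "force": force on the tool from outside, world axes, zero at the start; "wrist_torque": the same for the moment, N m; "finger_gap": finger opening in m.
Only numpy, scipy, OpenCV 4.12 (cv2) and the standard library are available. Lean on these libraries where they do the work, as an engineer would, in place of code of your own. Each camera call takes 0.05 s, during which the arm holds its last target.

## Working session

There is one attempt and no reset: what is moved stays moved. The work goes in short steps, Python scripts to look and compute and a tool call to move; the robot and the scene stay as the last step left them, time stands still between calls to the robot, and variables do not carry over. Pictures are saved under pics/ and viewed, and the job is handed in when it is done.

Besides the shell and the picture viewer there is one more tool, called by a JSON object that holds its "op" and its "data". apply_moves: Moves the arm, as the interface text tells. Its arguments: {"type":"object","properties":{"steps":{"type":"array"}},"required":["steps"]}

```bash
mkdir -p pics; ls; python3 - <<'E'
from workcell import status, imaging
import cv2, numpy as np
s=status.sense(); print(s)
for n in ("scene","top","wrist"):
    im,d=imaging.get_image(n); np.savez(f"pics/{n}0.npz",im=im,d=d)
    cv2.imwrite(f"pics/{n}0.png",im[:,:,::-1]); m=imaging.camera_model(n); print(n,m)
E
```

```text
pics
{'time': 0.0, 'qpos': array([-1.04839295e+00,  3.85538362e-01,  6.58504066e-03, -4.90392397e-04,
       -1.19399635e+00, -2.58607976e-01]), 'qvel': array([ 0.00070436, -0.00015235, -0.00064586,  0.0008153 ,  0.00228198,
        0.00024274]), 'joint_efforts': array([ 1.23381811e-03, -3.92289197e+01,  1.88403726e+01,  4.18602660e+00,
       -4.60363590e-03, -1.86178134e-06]), 'eef_pos': array([ 0.16287529, -0.60294628,  0.30281771]), 'eef_rot': array([-0.09216675,  0.7011137 ,  0.09369745,  0.70083212]), 'force': array([-0.10986255,  0.42259664,  0.06531249]), 'wrist_torque': array([-0.02971672, -0.05499562,  0.02193202]), 'finger_gap': 0.08523128131099562}
scene {'fx': 367.7579769538226, 'fy': 367.7579769538226, 'cx': 320.65962192821274, 'cy': 192.74804087447708, 'pose': array([[ 0.65821416, -0.44235702,  0.60915875,  1.19215584],
       [ 0.75255724,  0.36481159, -0.54824275, -0.61674205],
       [ 0.02029085,  0.81928797,  0.57302313,  0.75653411],
       [ 0.        ,  0.        ,  0.        ,  1.        ]])}
top {'fx': 504.89085522539983, 'fy': 504.89085522539983, 'cx': 319.21676495930114, 'cy': 199.21567376453558, 'pose': array([[ 0.0172398 ,  0.98756619, -0.1562556 ,  0.32698239],
       [-0.99974564,  0.01475337, -0.01705853, -0.01389684],
       [-0.01454113,  0.15650995,  0.98756934,  1.41932983],
       [ 0.        ,  0.        ,  0.        ,  1.        ]])}
wrist {'fx': 340.967476710417, 'fy': 340.967476710417, 'cx': 321.02239967785795, 'cy': 195.80319567887435, 'hand_eye': array([[-2.68544401e-04,  3.08750538e-01, -9.51143014e-01,
        -7.10554929e-02],
       [ 9.99999001e-01, -1.23696980e-03, -6.83871104e-04,
        -8.51638204e-04],
       [-1.38768075e-03, -9.51142248e-01, -3.08749897e-01,
        -7.82515556e-02],
       [ 0.00000000e+00,  0.00000000e+00,  0.00000000e+00,
         1.00000000e+00]])}
```

View pics/scene0.png

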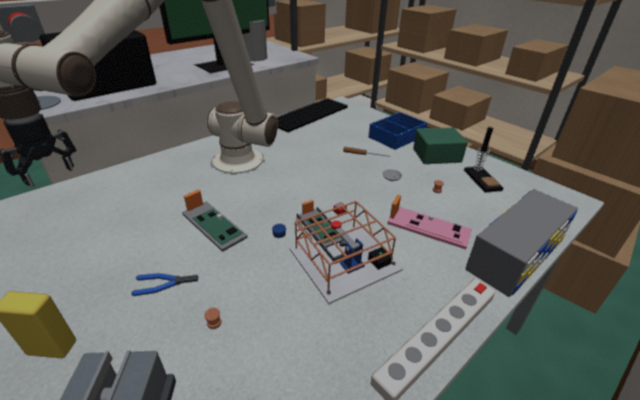

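View pics/top0.png

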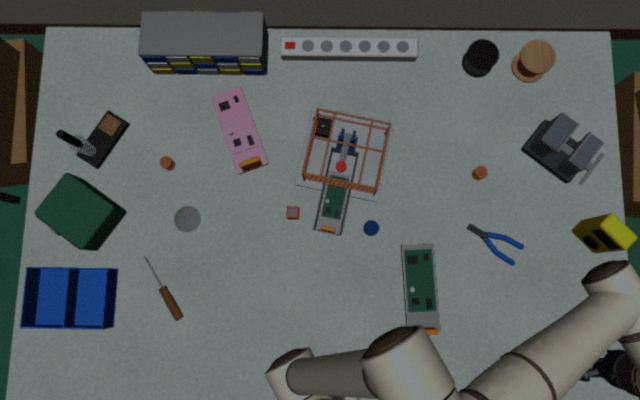

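The top view shows the fixture with its guard (centre about 347,150), the red pad at (341,167) and the carrier in the channel with its orange tab at (328,231). The pink carrier and the larger grey one lie outside the fixture. Next I'll zoom in and measure.

```bash
cat > h.py <<'E'
import numpy as np, cv2
from workcell import imaging
def load(n,k): z=np.load(f"pics/{n}{k}.npz"); return z['im'],z['d']
def unproj(m,u,v,d,pose):
    u,v,d=map(np.asarray,(u,v,d))
    p=np.stack([(u-m['cx'])/m['fx']*d,-(v-m['cy'])/m['fy']*d,-d],-1)
    return p@pose[:3,:3].T+pose[:3,3]
def ray_z(m,u,v,z,pose):
    a=unproj(m,u,v,1.0,pose); c=pose[:3,3]; t=(z-c[2])/(a[...,2]-c[2]); return c+(a-c)*t
def proj(m,P,pose):
    q=(np.asarray(P)-pose[:3,3])@pose[:3,:3]
    return np.stack([m['cx']+m['fx']*q[...,0]/-q[...,2], m['cy']+m['fy']*q[...,1]/q[...,2]],-1)
E
python3 - <<'E'
from h import *
im,d=load("top",0)
c=im[95:250,270:400]; cv2.imwrite("pics/topz.png",cv2.resize(c,None,fx=4.6,fy=3.8 if 0 else 4.6,interpolation=cv2.INTER_CUBIC)[:,:,::-1][:600] if 0 else cv2.resize(c,None,fx=3.8,fy=3.8,interpolation=cv2.INTER_CUBIC)[:,:,::-1])
im,d=load("scene",0)
c=im[170:310,260:420]; cv2.imwrite("pics/scz.png",cv2.resize(c,None,fx=4.2,fy=4.2,interpolation=cv2.INTER_CUBIC)[:,:,::-1])
m=imaging.camera_model("top");im,d=load("top",0)
for u,v in [(341,167),(328,231),(333,210),(345,150),(300,240),(372,228),(293,212)]: print(u,v,unproj(m,u,v,d[v,u],m['pose']))
E
```

```text
341 167 [ 0.62449193 -0.04788333  0.09655998]
328 231 [ 0.45648351 -0.01562853  0.05047354]
333 210 [ 0.51787944 -0.02874429  0.02409953]
345 150 [ 0.67327987 -0.05838947  0.08955751]
300 240 [ 0.43486378  0.0628161  -0.00294648]
372 228 [ 0.46888973 -0.13703867  0.02751456]
293 212 [0.50915665 0.08197015 0.03468703]
```

View pics/topz.png

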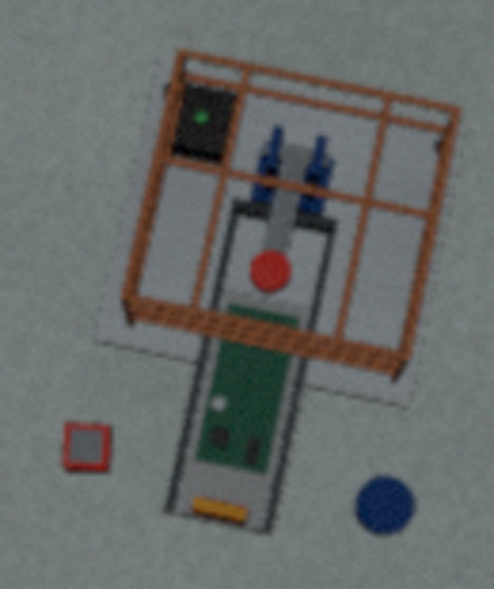

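View pics/scz.png

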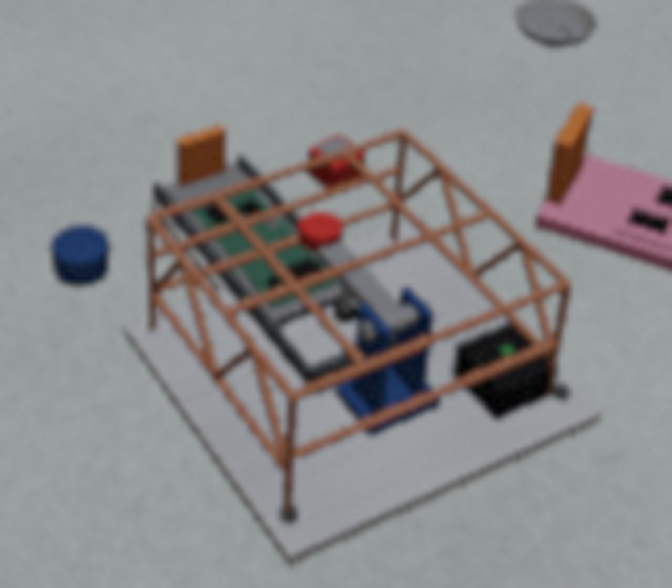

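```bash
python3 - <<'E'
from h import *
from scipy.optimize import least_squares
m=imaging.camera_model("top");s=3.8
def px(x,y): return 270+(x+.5)/s-.5, 95+(y+.5)/s-.5
g=[(180,53,130,100),(459,108,130,-100),(131,300,-51,100),(410,350,-51,-100),(222,172,51,51),(368,203,51,-51),(196,306,-51,51),(341,340,-51,-51)]
P=np.array([ray_z(m,*px(a,b),.113,m['pose'])[:2] for a,b,_,_ in g]); L=np.array([(c,e) for *_,c,e in g])/1e3
def T(q,L): c,s_=np.cos(q[2]),np.sin(q[2]); return L@np.array([[c,s_],[-s_,c]])+q[:2]
r=least_squares(lambda q:(T(q,L)-P).ravel(),[.62,-.05,-.2]); print("guard",r.x,np.degrees(r.x[2])); print(r.fun.reshape(-1,2)*1e3)
# carrier region
for nm,x,y,z in [("pad",270,271,.095),("tabtopL",193,498,.063),("tabtopR",247,509,.063),("chanL end",168,512,.026),("chanR end",270,530,.026),("stopL",236,207,.026),("stopR",336,226,.026)]:
    p=ray_z(m,*px(x,y),z,m['pose']); c,sn=np.cos(r.x[2]),np.sin(r.x[2]); dd=p[:2]-r.x[:2]
    print(nm,p, "in guard", (c*dd[0]+sn*dd[1])*1e3,(-sn*dd[0]+c*dd[1])*1e3)
E
```

```text
guard [ 0.63507808 -0.05537635 -0.18525402] -10.614273334525203
[[ 0.24522554  0.05420687]
 [ 1.40262849  0.87250151]
 [ 1.71748766  2.52665679]
 [-2.59934226 -0.40587598]
 [ 0.29882918 -2.49232366]
 [ 2.54367249 -0.28662507]
 [-3.69521928 -0.36838403]
 [ 0.08671818  0.09984358]]
pad [ 0.62771877 -0.04704658  0.095     ] in guard -8.767701175734258 6.831688242382147
tabtopL [0.46934846 0.00503611 0.063     ] in guard -174.02165418132603 28.852007612949407
tabtopR [ 0.46212004 -0.03337936  0.063     ] in guard -174.05040653905306 -10.237600158497552
chanL end [0.46270495 0.02359357 0.026     ] in guard -183.96969704350573 45.86822666783465
chanR end [ 0.45075631 -0.0508139   0.026     ] in guard -182.00832353047167 -29.466984506479207
stopL [ 0.69193623 -0.02287885  0.026     ] in guard 49.899359311343964 42.41451518709492
stopR [ 0.6783762  -0.09755499  0.026     ] in guard 50.32641119520873 -33.48158444177636
```

```bash
cat >> h.py <<'E'
from scipy.spatial.transform import Rotation as R
from workcell import status
YAW=-0.185
def plan(target, yaw=YAW, s=None):
    """target TCP world pos, tool y along fixture y (or -y). prints move numbers"""
    s=s or status.sense(); Rm=R.from_quat(s['eef_rot']).as_matrix(); print("t",round(s['time'],2),"pos",s['eef_pos'].round(4),"force",s['force'].round(2),"gap",round(s['finger_gap'],4))
    print("x",Rm[:,0].round(4),"y",Rm[:,1].round(4),"z",Rm[:,2].round(4))
    d=Rm.T@(np.array(target)-s['eef_pos']); print("shift m",d.round(4),"scaled",(d/.25).round(4))
    for sg in (1,-1):
        yd=sg*np.array([-np.sin(yaw),np.cos(yaw),0]); l=Rm.T@yd; a=np.arctan2(l[2],l[1]); print("roll",np.degrees(a).round(2),"scaled",(a/2/np.pi).round(4),"rows",np.degrees(abs(a))/10.7)
E
python3 - <<'E'
from h import *
plan([0.41,-0.005,0.25])
E
```

```text
t 0.15 pos [ 0.1629 -0.6031  0.3031] force [-0.1   0.67 -0.08] gap 0.0859
x [-6.0e-04  1.6e-03 -1.0e+00] y [-0.2606  0.9654  0.0017] z [ 9.654e-01  2.606e-01 -1.000e-04]
shift m [0.0539 0.5129 0.3944] scaled [0.2155 2.0517 1.5777]
roll 25.71 scaled 0.0714 rows 2.4024728706464433
roll -154.29 scaled -0.4286 rows 14.419957035895614
```

{"op": "apply_moves", "data": {"steps": [{"grip":0,"tx":0.1,"ty":1,"tz":0.77,"roll":0.0714},{"grip":0,"tx":0.1,"ty":1,"tz":0.77,"roll":0.0714},{"grip":0,"tx":0.1,"ty":1,"tz":0.77,"roll":0.0714},{"grip":0,"tx":0.1,"ty":1,"tz":0.77,"roll":0.0714},{"grip":0,"tx":0.1,"ty":1,"tz":0.77,"roll":0.0714},{"grip":0,"tx":0.1,"ty":1,"tz":0.77,"roll":0.0714},{"grip":0,"tx":0.1,"ty":1,"tz":0.77,"roll":0.0714},{"grip":0,"tx":0.1,"ty":1,"tz":0.77,"roll":0.0714}]}}

```text
time: 1.15
eef_pos: [0.2835, -0.3128, 0.2789]
eef_rot: [0.066, 0.704, -0.066, 0.704]
force: [-0.1, -0.3, 0.0]
finger_gap: -0.0003
```

```bash
python3 - <<'E'
from h import *
plan([0.40,-0.003,0.25])
E
```

```text
t 1.15 pos [ 0.2835 -0.3128  0.2789] force [-0.13 -0.27  0.04] gap -0.0003
x [-1.e-04 -2.e-04 -1.e+00] y [ 1.854e-01  9.827e-01 -2.000e-04] z [ 0.9827 -0.1854 -0.    ]
shift m [0.0289 0.326  0.0571] scaled [0.1154 1.304  0.2283]
roll -0.08 scaled -0.0002 rows 0.007896320949154052
roll 179.92 scaled 0.4998 rows 16.814533585592905
```

{"op": "apply_moves", "data": {"steps": [{"grip":0,"ty":1,"tz":0.2},{"grip":0,"ty":1,"tz":0.2},{"grip":0,"ty":1,"tz":0.2},{"grip":0,"ty":1,"tz":0.2},{"grip":0,"ty":1,"tz":0.2}]}}

```text
schema error: expected keys grip, tx, ty, tz, roll
```

{"op": "apply_moves", "data": {"steps": [{"grip":0,"ty":0.3,"tz":0.03},{"grip":0,"ty":0.3,"tz":0.03},{"grip":0,"ty":0.3,"tz":0.03},{"grip":0,"ty":0.3,"tz":0.03}]}}

```text
schema error: expected keys grip, tx, ty, tz, roll
```

```bash
python3 - <<'E'
from h import *
plan([0.40,-0.003,0.25])
s=status.sense(); im,d=imaging.get_image("wrist"); np.savez("pics/wrist1.npz",im=im,d=d,p=s['eef_pos'],q=s['eef_rot']); cv2.imwrite("pics/wrist1.png",im[:,:,::-1])
im,d=imaging.get_image("top"); np.savez("pics/top1.npz",im=im,d=d); 
E
```

```text
t 1.15 pos [ 0.2835 -0.3128  0.2789] force [-0.13 -0.27  0.04] gap -0.0003
x [-1.e-04 -2.e-04 -1.e+00] y [ 1.854e-01  9.827e-01 -2.000e-04] z [ 0.9827 -0.1854 -0.    ]
shift m [0.0289 0.326  0.0571] scaled [0.1154 1.304  0.2283]
roll -0.08 scaled -0.0002 rows 0.007896320949154052
roll 179.92 scaled 0.4998 rows 16.814533585592905
```

View pics/wrist1.png

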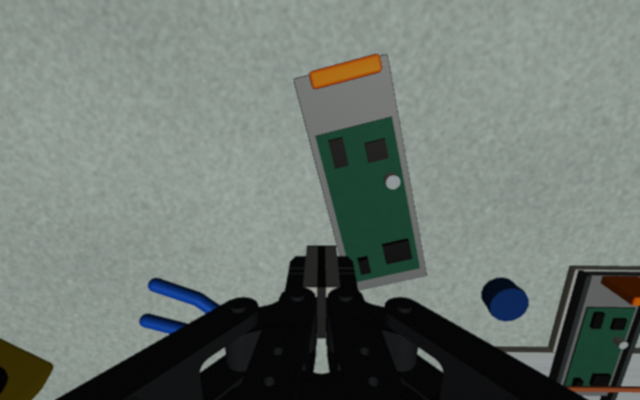

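The moves were refused because every row needs all the keys, so nothing moved. The wrist view shows the decoy carrier at (360,170), and our carrier enters at lower right. I'll repeat the move with full rows.

{"op": "apply_moves", "data": {"steps": [{"grip":0,"tx":0,"ty":1,"tz":0.1,"roll":0},{"grip":0,"tx":0,"ty":1,"tz":0.1,"roll":0},{"grip":0,"tx":0,"ty":1,"tz":0.1,"roll":0},{"grip":0,"tx":0,"ty":1,"tz":0.1,"roll":0},{"grip":0,"tx":0,"ty":1,"tz":0.1,"roll":0}]}}

```text
time: 1.88
eef_pos: [0.3556, -0.0679, 0.2793]
eef_rot: [0.063, 0.704, -0.063, 0.705]
force: [0.2, -1.3, 1.0]
finger_gap: 0.0002
```

{"op": "apply_moves", "data": {"steps": [{"grip":0,"tx":0,"ty":0.3,"tz":0.1,"roll":0},{"grip":0,"tx":0,"ty":0.3,"tz":0.1,"roll":0},{"grip":0,"tx":0,"ty":0.3,"tz":0.1,"roll":0},{"grip":0,"tx":0,"ty":0.3,"tz":0.1,"roll":0}]}}

```text
time: 2.38
eef_pos: [0.3919, -0.003, 0.2785]
eef_rot: [0.066, 0.704, -0.066, 0.704]
force: [-1.0, -0.9, -0.5]
finger_gap: 0.0001
```

```bash
python3 - <<'E'
from h import *
plan([0.40,-0.003,0.25])
s=status.sense(); im,d=imaging.get_image("wrist"); np.savez("pics/wrist2.npz",im=im,d=d,p=s['eef_pos'],q=s['eef_rot']); cv2.imwrite("pics/wrist2.png",im[:,:,::-1])
E
```

```text
t 2.38 pos [ 0.3919 -0.003   0.2785] force [-0.98 -0.85 -0.52] gap 0.0001
x [-1.4e-03 -4.0e-04 -1.0e+00] y [ 1.862e-01  9.825e-01 -7.000e-04] z [ 0.9825 -0.1862 -0.0013]
shift m [0.0285 0.0015 0.008 ] scaled [0.1141 0.0061 0.0322]
roll -0.13 scaled -0.0004 rows 0.012351110823972574
roll 179.87 scaled 0.4996 rows 16.810078795718084
```

View pics/wrist2.png

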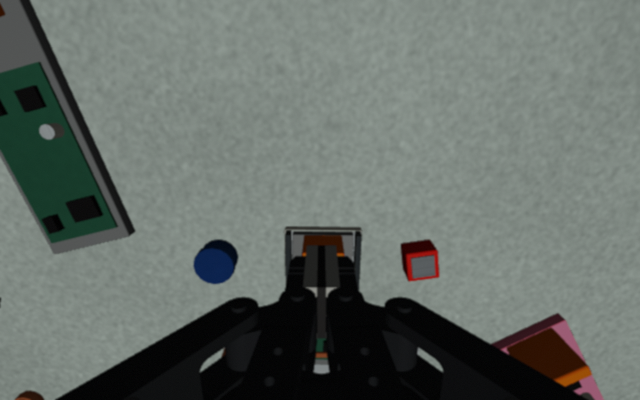

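```bash
python3 - <<'E'
from h import *
z=np.load("pics/wrist2.npz"); im=z['im']; d=z['d']
c=im[215:300,270:380]; cv2.imwrite("pics/w2z.png",cv2.resize(c,None,fx=7,fy=7,interpolation=cv2.INTER_CUBIC)[:,:,::-1])
m=imaging.camera_model("wrist"); T=np.eye(4);T[:3,:3]=R.from_quat(z['q']).as_matrix();T[:3,3]=z['p']; P=T@m['hand_eye']
G=np.array([.6351,-.0554]);c_,s_=np.cos(YAW),np.sin(YAW)
for u,v in [(308,240),(323,240),(338,240),(310,236),(336,236),(310,247),(338,247),(323,245),(321,255)]:
    p=unproj(m,u,v,d[v,u],P); q=p[:2]-G; print(u,v,p.round(4),"guard",(np.array([c_*q[0]+s_*q[1],-s_*q[0]+c_*q[1]])*1e3).round(1))
E
```

```text
308 240 [ 0.4576 -0.029   0.0379] guard [-179.3   -6.7]
323 240 [ 0.4611 -0.0143  0.0363] guard [-178.6    8.4]
338 240 [0.4641 0.0005 0.036 ] guard [-178.4   23.5]
310 236 [ 0.4581 -0.0274  0.028 ] guard [-179.2   -5. ]
336 236 [ 0.4642 -0.0011  0.0254] guard [-178.    21.9]
310 247 [ 0.3809 -0.0062  0.2136] guard [-258.9    1.6]
338 247 [ 4.635e-01 -2.000e-04  5.260e-02] guard [-178.8   22.7]
323 245 [ 0.3825 -0.0006  0.2105] guard [-258.4    7.4]
321 255 [ 0.3818 -0.0014  0.221 ] guard [-258.9    6.5]
```

View pics/w2z.png

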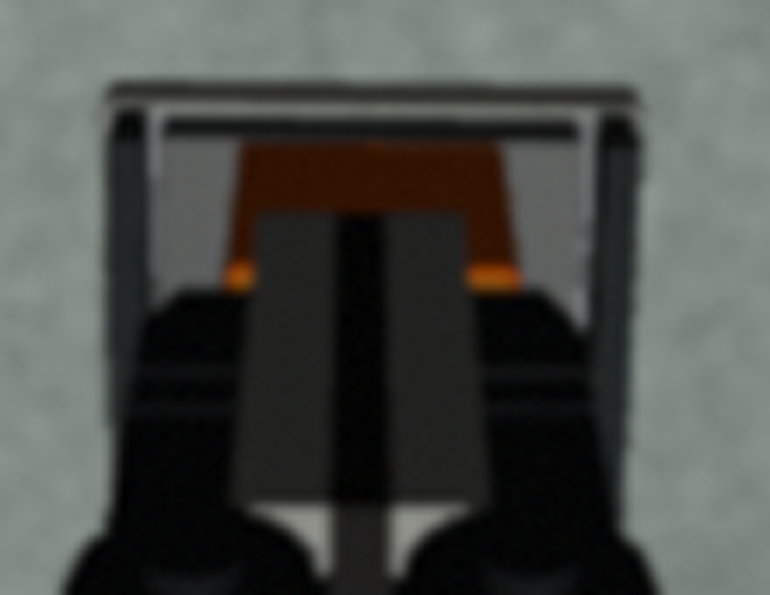

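{"op": "apply_moves", "data": {"steps": [{"grip":0,"tx":0.2,"ty":0.006,"tz":0.1,"roll":0},{"grip":0,"tx":0.4,"ty":0.006,"tz":0.1,"roll":0},{"grip":0,"tx":0.55,"ty":0.006,"tz":0.1,"roll":0},{"grip":0,"tx":0.64,"ty":0.006,"tz":0.1,"roll":0},{"grip":0,"tx":0.674,"ty":0.006,"tz":0.1,"roll":0},{"grip":0,"tx":0.674,"ty":0.006,"tz":0.1,"roll":0},{"grip":0,"tx":0.674,"ty":0.006,"tz":0.1,"roll":0}]}}

```text
time: 3.3
eef_pos: [0.418, -0.0046, 0.1114]
eef_rot: [0.066, 0.703, -0.065, 0.705]
force: [0.2, -0.0, -0.2]
finger_gap: 0.0002
```

```bash
cat >> h.py <<'E'
G=np.array([.6351,-.0554]);c_,s_=np.cos(YAW),np.sin(YAW)
def ing(p): q=np.asarray(p)[:2]-G; return (np.array([c_*q[0]+s_*q[1],-s_*q[0]+c_*q[1]])*1e3).round(1)
def show(tag,names=("scene",)):
    s=status.sense(); print("t",round(s['time'],2),s['eef_pos'].round(4),"guard",ing(s['eef_pos']),"F",s['force'].round(2))
    for n in names:
        im,d=imaging.get_image(n); np.savez(f"pics/{n}{tag}.npz",im=im,d=d,p=s['eef_pos'],q=s['eef_rot'])
        if n=="scene": im=cv2.resize(im[150:310,240:420],None,fx=3.7,fy=3.7,interpolation=cv2.INTER_CUBIC)
        if n=="top": im=cv2.resize(im[90:250,260:420],None,fx=3.7,fy=3.7,interpolation=cv2.INTER_CUBIC)
        cv2.imwrite(f"pics/{n}{tag}.png",im[:,:,::-1])
E
python3 - <<'E'
from h import *
show("3",("scene","top"))
E
```

```text
t 3.3 [ 0.418  -0.0046  0.1114] guard [-222.7   10. ] F [ 0.24 -0.02 -0.18]
```

View pics/scene3.png

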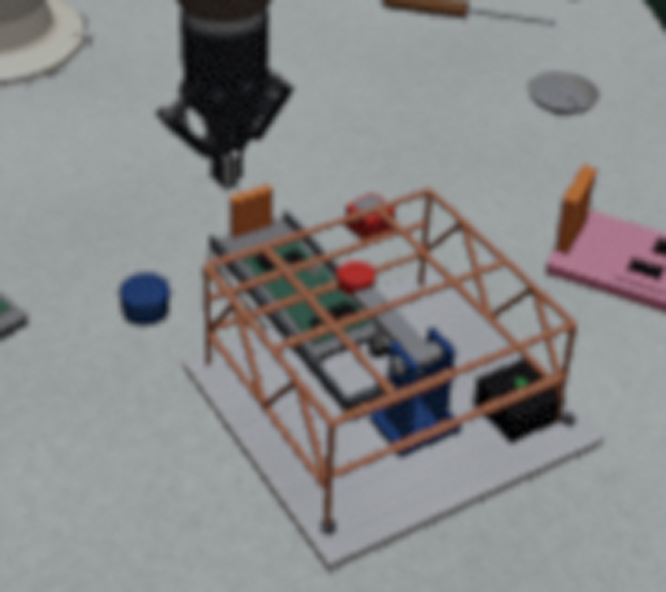

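View pics/top3.png

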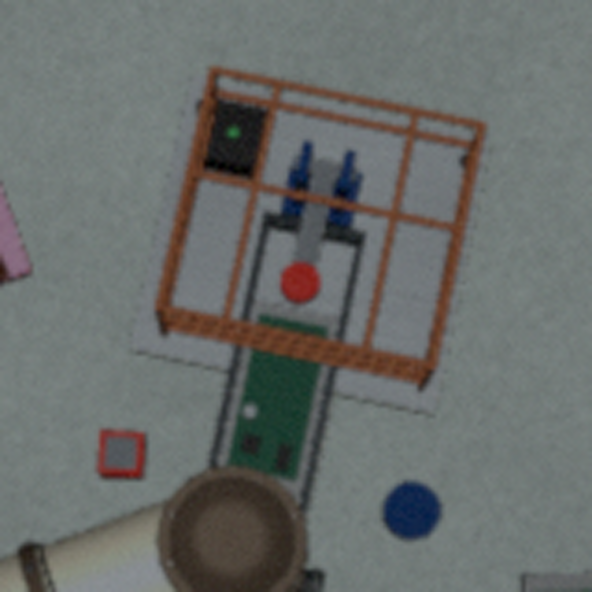

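The fingertips are low behind the tab, on its centre line and clear of everything. I'll approach and push slowly.

{"op": "apply_moves", "data": {"steps": [{"grip":0,"tx":0,"ty":-0.006,"tz":0.05,"roll":0},{"grip":0,"tx":0,"ty":-0.006,"tz":0.1,"roll":0},{"grip":0,"tx":0,"ty":-0.006,"tz":0.114,"roll":0},{"grip":0,"tx":0,"ty":-0.006,"tz":0.126,"roll":0},{"grip":0,"tx":0,"ty":-0.006,"tz":0.138,"roll":0},{"grip":0,"tx":0,"ty":-0.006,"tz":0.15,"roll":0},{"grip":0,"tx":0,"ty":-0.006,"tz":0.162,"roll":0},{"grip":0,"tx":0,"ty":-0.006,"tz":0.174,"roll":0},{"grip":0,"tx":0,"ty":-0.006,"tz":0.186,"roll":0},{"grip":0,"tx":0,"ty":-0.006,"tz":0.198,"roll":0},{"grip":0,"tx":0,"ty":-0.006,"tz":0.21,"roll":0}]}}

```text
time: 4.78
eef_pos: [0.4689, -0.0158, 0.1104]
eef_rot: [0.065, 0.704, -0.065, 0.704]
force: [-0.9, 0.8, -1.6]
finger_gap: -0.0
```

```bash
python3 - <<'E'
from h import *
show("4")
E
```

```text
t 4.78 [ 0.4689 -0.0158  0.1104] guard [-170.7    8.3] F [-0.93  0.84 -1.59]
```

View pics/scene4.png

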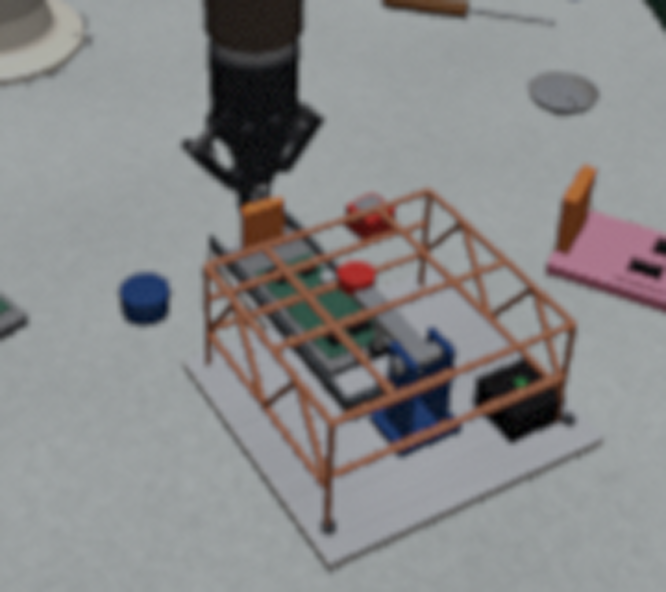

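The carrier is sliding and the gap at the stop is closing. I'll continue.

{"op": "apply_moves", "data": {"steps": [{"grip":0,"tx":0,"ty":0,"tz":0.012,"roll":0},{"grip":0,"tx":0,"ty":0,"tz":0.024,"roll":0},{"grip":0,"tx":0,"ty":0,"tz":0.036,"roll":0},{"grip":0,"tx":0,"ty":0,"tz":0.048,"roll":0},{"grip":0,"tx":0,"ty":0,"tz":0.06,"roll":0},{"grip":0,"tx":0,"ty":0,"tz":0.072,"roll":0},{"grip":0,"tx":0,"ty":0,"tz":0.084,"roll":0},{"grip":0,"tx":0,"ty":0,"tz":0.096,"roll":0},{"grip":0,"tx":0,"ty":0,"tz":0.108,"roll":0}]}}

```text
time: 5.95
eef_pos: [0.4954, -0.0208, 0.1104]
eef_rot: [0.065, 0.704, -0.065, 0.704]
force: [-2.7, 0.8, 0.6]
finger_gap: 0.0
```

```bash
python3 - <<'E'
from h import *
show("5")
E
```

```text
t 5.95 [ 0.4954 -0.0208  0.1104] guard [-143.7    8.3] F [-2.72  0.84  0.56]
```

View pics/scene5.png

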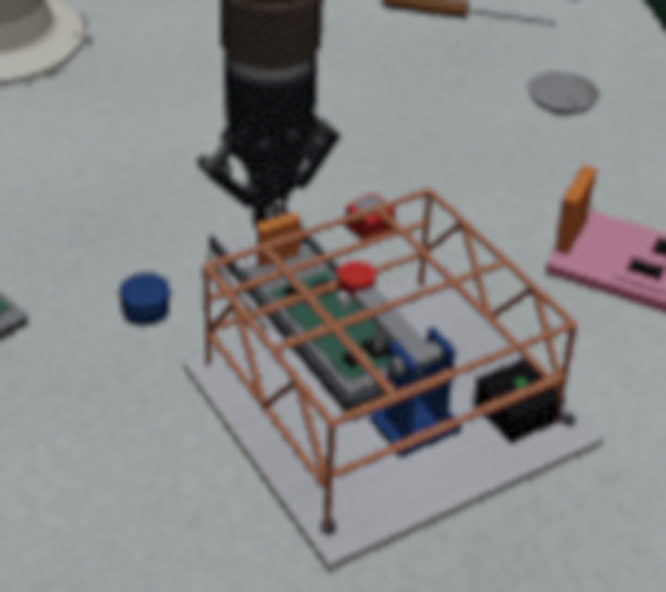

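{"op": "apply_moves", "data": {"steps": [{"grip":0,"tx":0,"ty":0,"tz":0.008,"roll":0},{"grip":0,"tx":0,"ty":0,"tz":0.016,"roll":0},{"grip":0,"tx":0,"ty":0,"tz":0.024,"roll":0},{"grip":0,"tx":0,"ty":0,"tz":0.032,"roll":0}]}}

```text
time: 6.5
eef_pos: [0.5032, -0.0222, 0.1104]
eef_rot: [0.065, 0.704, -0.065, 0.704]
force: [-1.8, 0.3, 1.1]
finger_gap: 0.0002
```

{"op": "apply_moves", "data": {"steps": [{"grip":0,"tx":0,"ty":0,"tz":0.004,"roll":0},{"grip":0,"tx":0,"ty":0,"tz":0.008,"roll":0},{"grip":0,"tx":0,"ty":0,"tz":0.012,"roll":0}]}}

```text
time: 6.88
eef_pos: [0.5061, -0.0228, 0.1104]
eef_rot: [0.065, 0.704, -0.065, 0.704]
force: [-1.0, 0.6, 0.4]
finger_gap: -0.0002
```

{"op": "apply_moves", "data": {"steps": [{"grip":0,"tx":0,"ty":0,"tz":0.004,"roll":0},{"grip":0,"tx":0,"ty":0,"tz":0.008,"roll":0},{"grip":0,"tx":0,"ty":0,"tz":0.012,"roll":0}]}}

```text
time: 7.25
eef_pos: [0.5074, -0.0233, 0.1102]
eef_rot: [0.065, 0.705, -0.066, 0.703]
force: [-7.1, 4.6, 5.0]
finger_gap: -0.0002
```

{"op": "apply_moves", "data": {"steps": [{"grip":0,"tx":0,"ty":0,"tz":0.004,"roll":0},{"grip":0,"tx":0,"ty":0,"tz":0.006,"roll":0},{"grip":0,"tx":0,"ty":0,"tz":0.006,"roll":0}]}}

```text
time: 7.62
eef_pos: [0.5075, -0.0235, 0.11]
eef_rot: [0.065, 0.707, -0.066, 0.702]
force: [-8.4, 4.0, 5.6]
finger_gap: -0.0002
```

```bash
python3 - <<'E'
from h import *
show("6")
print(status.sense()['joint_efforts'])
E
```

```text
t 7.62 [ 0.5075 -0.0235  0.11  ] guard [-131.3    7.9] F [-8.43  4.01  5.62]
[-2.35927731e+00 -3.23680830e+01  1.50981206e+01  4.25084129e+00
  1.99529462e+00 -2.09373707e-02]
```

View pics/scene6.png

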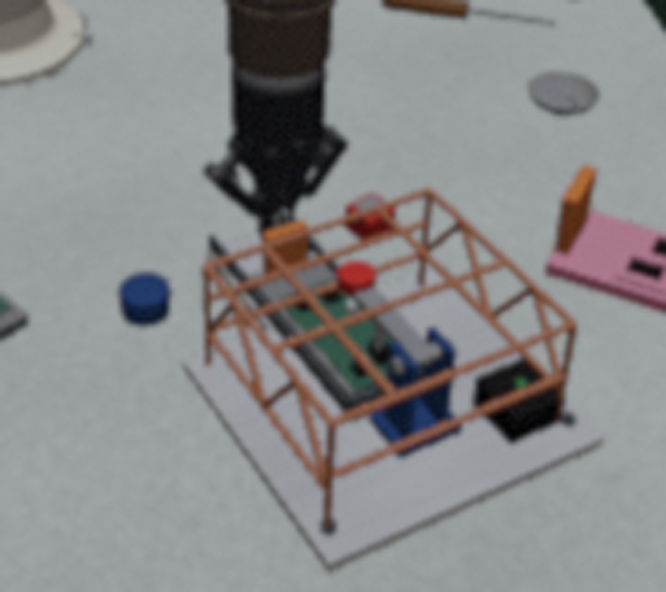

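The carrier has stopped moving and the force has risen to about 9 N. I'll press slightly harder to confirm a rigid stop, then check the far end.

{"op": "apply_moves", "data": {"steps": [{"grip":0,"tx":0,"ty":0,"tz":0.008,"roll":0},{"grip":0,"tx":0,"ty":0,"tz":0.012,"roll":0},{"grip":0,"tx":0,"ty":0,"tz":0.012,"roll":0}]}}

```text
time: 8.05
eef_pos: [0.5079, -0.024, 0.1095]
eef_rot: [0.065, 0.709, -0.067, 0.699]
force: [-15.3, 8.9, 9.5]
finger_gap: 0.0005
```

```bash
python3 - <<'E'
from h import *
show("7",("top",))
E
```

```text
t 8.05 [ 0.5079 -0.024   0.1095] guard [-130.8    7.4] F [-15.26   8.88   9.51]
```

View pics/top7.png

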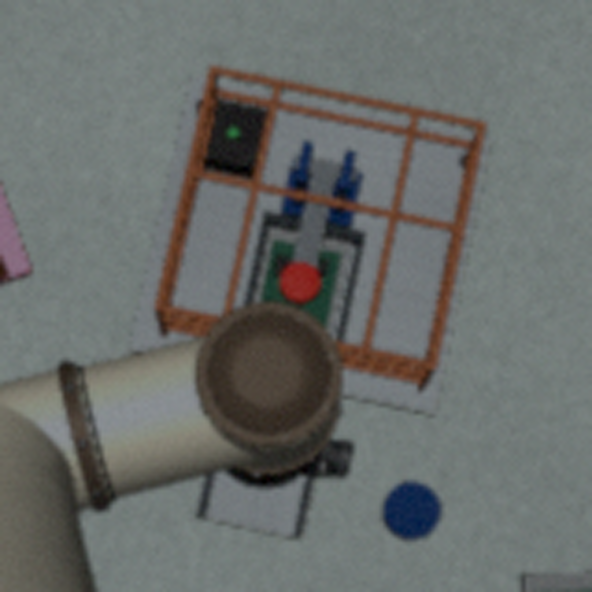

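{"op": "apply_moves", "data": {"steps": [{"grip":0,"tx":0,"ty":0,"tz":-0.03,"roll":0},{"grip":0,"tx":0,"ty":0,"tz":-0.1,"roll":0},{"grip":0,"tx":0,"ty":0,"tz":-0.2,"roll":0},{"grip":0,"tx":-0.1,"ty":0,"tz":-0.2,"roll":0},{"grip":0,"tx":-0.3,"ty":0,"tz":-0.25,"roll":0},{"grip":0,"tx":-0.5,"ty":0,"tz":-0.35,"roll":0},{"grip":0,"tx":-0.6,"ty":0,"tz":-0.4,"roll":0},{"grip":0,"tx":-0.6,"ty":0,"tz":-0.4,"roll":0},{"grip":0,"tx":-0.6,"ty":0,"tz":-0.4,"roll":0}]}}

```text
time: 9.22
eef_pos: [0.4154, -0.0057, 0.26]
eef_rot: [0.065, 0.704, -0.065, 0.704]
force: [0.0, -0.4, 0.1]
finger_gap: 0.0001
```

```bash
python3 - <<'E'
from h import *
show("8",("top","wrist","scene"))
for n in ("top","scene"):
    im=np.load(f"pics/{n}8.npz")['im']
    c=im[125:225,290:390] if n=="top" else im[195:275,310:390]
    cv2.imwrite(f"pics/{n}8z.png",cv2.resize(c,(600,600),interpolation=cv2.INTER_CUBIC)[:,:,::-1])
E
```

```text
t 9.22 [ 0.4154 -0.0057  0.26  ] guard [-225.1    8.4] F [ 0.01 -0.4   0.07]
```

View pics/top8z.png

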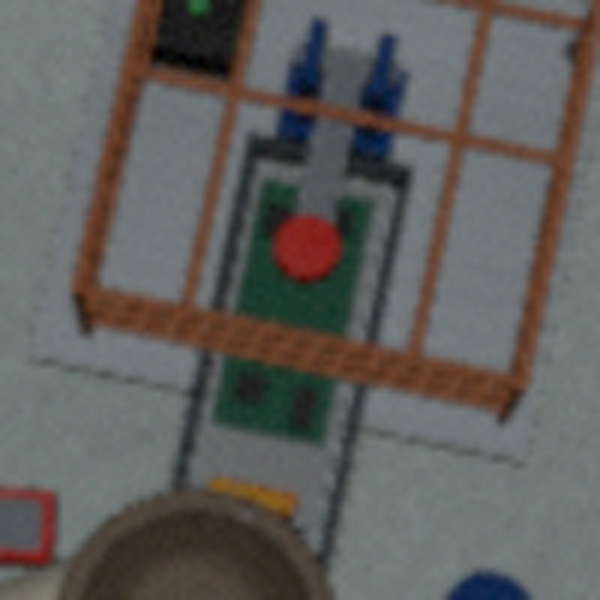

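View pics/scene8z.png

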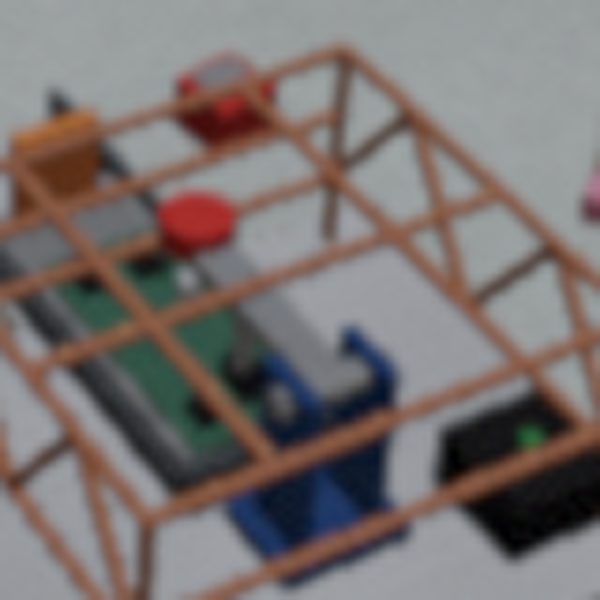

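View pics/wrist8.png

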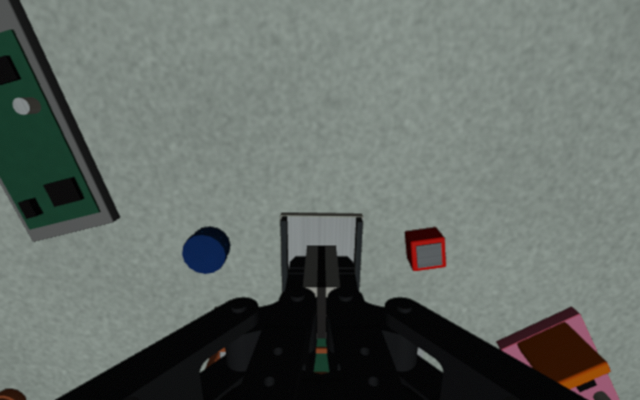

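The carrier is seated: its far end is flush with the stop, its tab has advanced, and the force rose to about 19 N with no motion. Before going through the window I'll measure the gripper's profile and the pad position.

```bash
python3 - <<'E'
from h import *
z=np.load("pics/wrist8.npz"); d=z['d']; m=imaging.camera_model("wrist")
v,u=np.nonzero(d>0); p=unproj(m,u,v,d[v,u],m['hand_eye'])*1e3
for a in range(-20,85,6):
    k=(p[:,0]>a)&(p[:,0]<a+6)&(abs(p[:,1])<80)&(abs(p[:,2])<80)
    if k.any(): q=p[k]; print(a,a+6,"y",q[:,1].min().round(),q[:,1].max().round(),"z",q[:,2].min().round(),q[:,2].max().round(),k.sum())
G=np.array([.6351,-.0554])
for n in ("top","scene"):
    z=np.load(f"pics/{n}8.npz"); im=z['im'].astype(int); d=z['d']; m=imaging.camera_model(n)
    r=(im[...,0]>120)&(im[...,1]<70)&(im[...,2]<70)
    nn,l,st,ce=cv2.connectedComponentsWithStats(r.astype(np.uint8))
    for i in range(1,nn):
        if st[i,4]>20:
            w=l==i; dd=np.median(d[w]); print(n,st[i],ce[i],unproj(m,*ce[i],dd,m['pose']).round(4), [ (zz,ray_z(m,*ce[i],zz,m['pose'])[:2].round(4),ing(ray_z(m,*ce[i],zz,m['pose']))) for zz in (.093,.098)])
E
```

```text
-20 -14 y -18.0 18.0 z -18.0 -13.0 1339
-14 -8 y -60.0 60.0 z -17.0 -6.0 6021
-8 -2 y -58.0 58.0 z -18.0 1.0 6901
-2 4 y -52.0 53.0 z -17.0 7.0 5745
4 10 y -47.0 47.0 z -17.0 11.0 3819
10 16 y -43.0 42.0 z -12.0 11.0 5519
16 22 y -38.0 37.0 z -13.0 13.0 3580
22 28 y -33.0 33.0 z -13.0 13.0 2061
28 34 y -21.0 21.0 z -13.0 12.0 722
34 40 y -14.0 13.0 z -11.0 12.0 624
40 46 y -14.0 14.0 z -11.0 -5.0 571
46 52 y -14.0 13.0 z -11.0 -5.0 509
52 58 y -14.0 13.0 z -11.0 -5.0 458
58 64 y -14.0 14.0 z -11.0 -5.0 383
64 70 y -12.0 12.0 z -11.0 -5.0 138
top [285  42  10   6  58] [289.63793103  44.5       ] [0.9976 0.1035 0.0444] [(0.093, array([0.9739, 0.0993]), array([304.5, 214.4])), (0.098, array([0.9714, 0.0989]), array([302.2, 213.6]))]
top [336 161  10  10  70] [340.74285714 165.45714286] [ 0.6287 -0.0472  0.0965] [(0.093, array([ 0.6295, -0.0472]), array([-7.,  7.])), (0.098, array([ 0.6284, -0.0471]), array([-8.1,  6.9]))]
scene [10 13 14  6 35] [15.17142857 14.65714286] [-0.8931 -0.4649  0.4626] [(0.093, array([-3.5152, -0.2739]), array([-4039.3,  -978.3])), (0.098, array([-3.4798, -0.2765]), array([-4004. ,  -974.3]))]
scene [331 221  10   6  47] [335.65957447 223.65957447] [ 0.6325 -0.0539  0.0984] [(0.093, array([ 0.6279, -0.0492]), array([-8.2,  4.7])), (0.098, array([ 0.6322, -0.0535]), array([-3.2,  1.3]))]
scene [475 284  11   9  61] [480.08196721 287.90163934] [1.0005 0.0972 0.0461] [(0.093, array([1.0132, 0.0501]), array([352.2, 173.2])), (0.098, array([1.0145, 0.0451]), array([354.5, 168.6]))]
```

{"op": "apply_moves", "data": {"steps": [{"grip":0,"tx":0,"ty":-0.012,"tz":0.2,"roll":0},{"grip":0,"tx":0,"ty":-0.012,"tz":0.4,"roll":0},{"grip":0,"tx":0,"ty":-0.012,"tz":0.6,"roll":0},{"grip":0,"tx":0,"ty":-0.012,"tz":0.75,"roll":0},{"grip":0,"tx":0,"ty":-0.012,"tz":0.85,"roll":0},{"grip":0,"tx":0,"ty":-0.012,"tz":0.87,"roll":0},{"grip":0,"tx":0,"ty":-0.012,"tz":0.87,"roll":0},{"grip":0,"tx":0,"ty":-0.012,"tz":0.87,"roll":0}]}}

```text
time: 10.38
eef_pos: [0.6276, -0.0485, 0.2603]
eef_rot: [0.065, 0.704, -0.065, 0.704]
force: [-0.4, 0.3, 0.7]
finger_gap: 0.0
```

```bash
python3 - <<'E'
from h import *
show("9",("wrist","scene"))
E
```

```text
t 10.38 [ 0.6276 -0.0485  0.2603] guard [-8.6  5.4] F [-0.41  0.31  0.71]
```

View pics/wrist9.png

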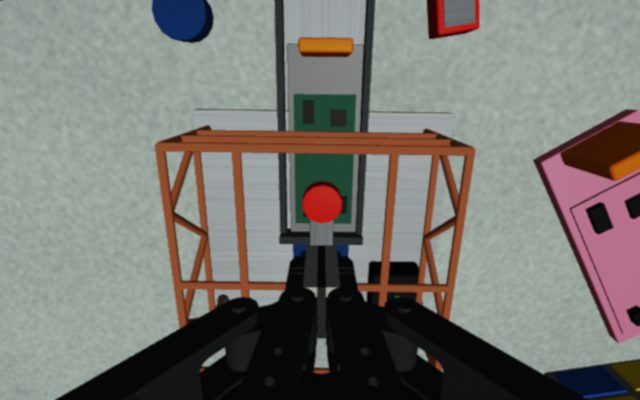

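View pics/scene9.png

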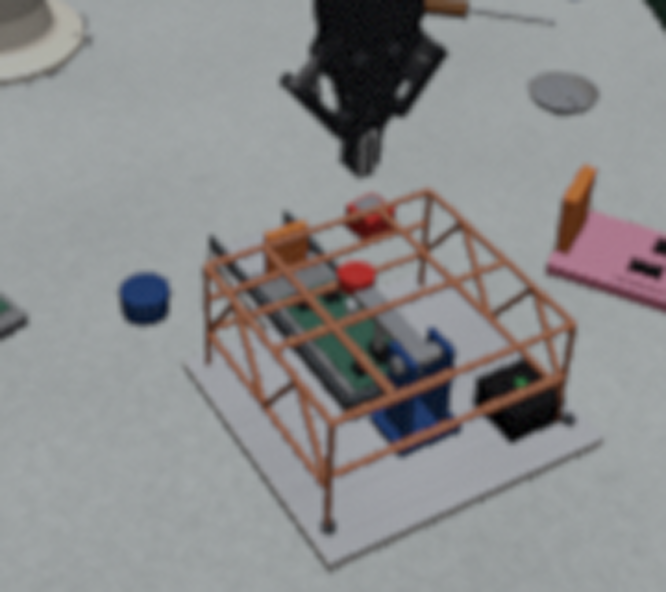

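```bash
python3 - <<'E'
from h import *
z=np.load("pics/wrist9.npz"); im=z['im'].astype(int);d=z['d']; m=imaging.camera_model("wrist"); T=np.eye(4);T[:3,:3]=R.from_quat(z['q']).as_matrix();T[:3,3]=z['p']; P=T@m['hand_eye']
r=(im[...,0]>120)&(im[...,1]<60)&(im[...,2]<60); nn,l,st,ce=cv2.connectedComponentsWithStats(r.astype(np.uint8))
i=[k for k in range(1,nn) if 150<ce[k][1]<250 and 280<ce[k][0]<360 and st[k,4]>200][0]
print(st[i],ce[i],"depth pt",unproj(m,*ce[i],np.median(d[l==i]),P).round(4))
for zz in (.093,.096): print("pad",ing(ray_z(m,*ce[i],zz,P)), )
for n,u,v in [("front",315,147),("back51",392,287),("back51L",245,286),("y+?",391,165),("y-?",239,165)]:
    print(n,ing(ray_z(m,u,v,.112,P)), unproj(m,u,v,d[v,u],P).round(3))
print("tcp",ing(z['p']))
cv2.imwrite("pics/w9z.png",cv2.resize(z['im'][180:260,265:375],(770,560),interpolation=cv2.INTER_CUBIC)[:,:,::-1])
E
```

```text
[ 302  185   40   38 1163] [321.81427343 203.72914875] depth pt [ 0.6311 -0.0488  0.0986]
pad [-3.2  5.7]
pad [-4.3  5.7]
front [-48.7   1.2] [ 0.587 -0.045  0.115]
back51 [55.3 57.8] [ 0.697 -0.009  0.116]
back51L [ 54.7 -51. ] [ 0.677 -0.114  0.116]
y+? [-36.9  51.1] [0.608 0.001 0.115]
y-? [-36.7 -48.8] [ 0.59  -0.096  0.115]
tcp [-8.6  5.4]
```

View pics/w9z.png

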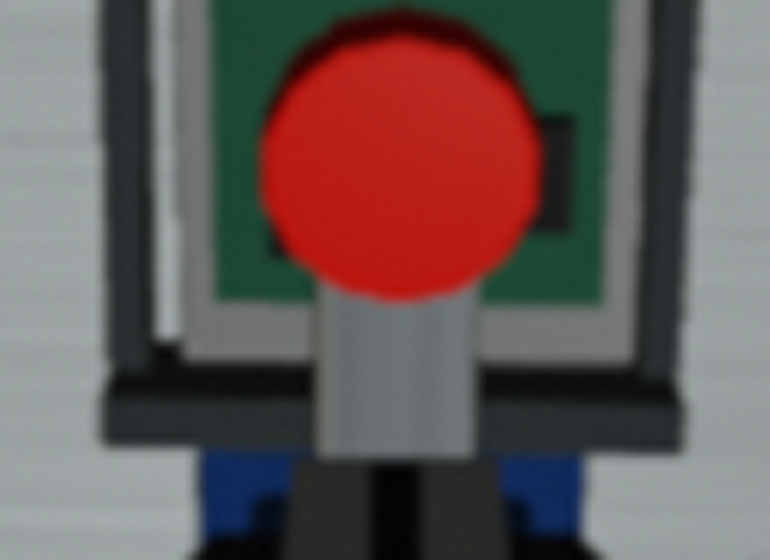

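```bash
python3 - <<'E'
from h import *
z=np.load("pics/wrist9.npz");m=imaging.camera_model("wrist"); T=np.eye(4);T[:3,:3]=R.from_quat(z['q']).as_matrix();T[:3,3]=z['p']; P=T@m['hand_eye']
for n,x,y,h in [("plateend",250,362,.022),("plateend R",560,366,.022),("base/stop",168,343,.012),("stop top near",250,396,.034),("stop top near",250,396,.026),("stop far",200,445,.026),("tab top front",61*0+0,0,.063)]:
    print(n,ing(ray_z(m,265+(x+.5)/7-.5,180+(y+.5)/7-.5,h,P)))
for v in (37,54): print("tab",ing(ray_z(m,326,v,.063,P)))
print(z['d'][[231,234,236,240],[300]*4])
for v in range(226,246,2): print(v,unproj(m,300,v,z['d'][v,300],P).round(4),ing(unproj(m,300,v,z['d'][v,300],P)))
E
```

```text
plateend [ 50.4 -15.2]
plateend R [51.  28.5]
base/stop [ 51.9 -27.7]
stop top near [ 50.1 -14.5]
stop top near [ 53.8 -15. ]
stop far [ 61.4 -22.2]
tab top front [-13.5 -40.9]
tab [-119.7    8.5]
tab [-108.4    8.6]
[0.33774835 0.32941455 0.32454714 0.32541773]
226 [ 0.6758 -0.0786  0.0232] [ 44.3 -15.3]
228 [ 0.6788 -0.0793  0.021 ] [ 47.3 -15.5]
230 [ 0.6798 -0.0794  0.0237] [ 48.3 -15.4]
232 [ 0.6817 -0.0797  0.0241] [ 50.2 -15.4]
234 [ 0.6815 -0.0794  0.0293] [ 50.  -15.1]
236 [ 0.6813 -0.0791  0.0344] [ 49.8 -14.8]
238 [ 0.6831 -0.0794  0.0351] [ 51.6 -14.7]
240 [ 0.6853 -0.0798  0.0348] [ 53.8 -14.8]
242 [ 0.6871 -0.0802  0.0352] [ 55.7 -14.8]
244 [ 0.6949 -0.0825  0.023 ] [ 63.8 -15.7]
```

Plate end (50.4 mm) and stop face (50.0 mm) coincide, so the carrier is home. The pad lies about 4 mm ahead of the tool axis with wide clearance to the rods. Descending.

{"op": "apply_moves", "data": {"steps": [{"grip":0,"tx":0,"ty":0,"tz":0.012,"roll":0},{"grip":0,"tx":0.1,"ty":0,"tz":0.012,"roll":0},{"grip":0,"tx":0.2,"ty":0,"tz":0.012,"roll":0},{"grip":0,"tx":0.28,"ty":0,"tz":0.012,"roll":0},{"grip":0,"tx":0.32,"ty":0,"tz":0.012,"roll":0},{"grip":0,"tx":0.32,"ty":0,"tz":0.012,"roll":0}]}}

```text
time: 11.22
eef_pos: [0.6312, -0.0492, 0.1801]
eef_rot: [0.065, 0.704, -0.065, 0.704]
force: [0.8, -0.0, -0.0]
finger_gap: -0.0001
```

```bash
python3 - <<'E'
from h import *
show("10",("wrist","scene"))
E
```

```text
t 11.22 [ 0.6312 -0.0492  0.1801] guard [-5.   5.4] F [ 0.81 -0.02 -0.05]
```

View pics/wrist10.png

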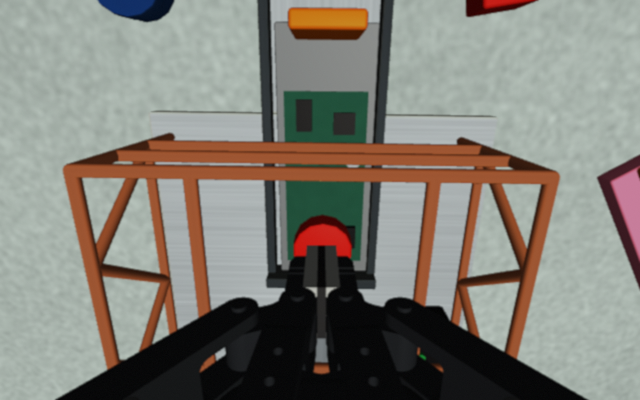

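View pics/scene10.png

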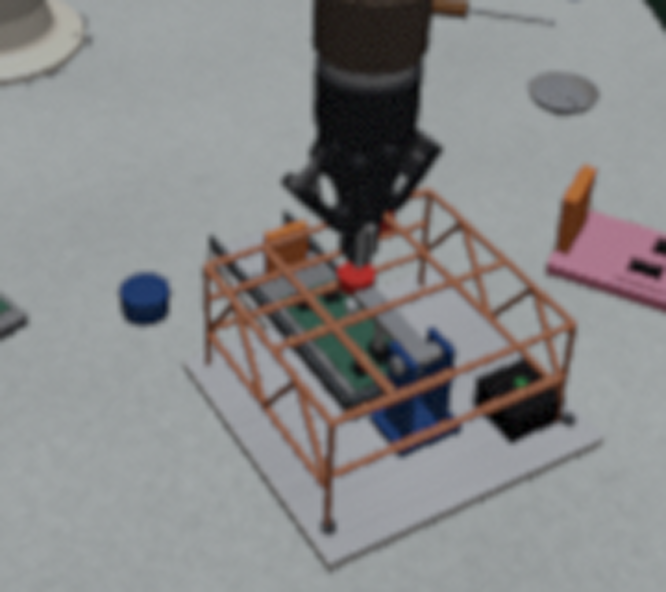

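The fingertips are just above the pad and centred in y. I'll press slowly.

{"op": "apply_moves", "data": {"steps": [{"grip":0,"tx":0.012,"ty":0,"tz":0,"roll":0},{"grip":0,"tx":0.024,"ty":0,"tz":0,"roll":0},{"grip":0,"tx":0.034,"ty":0,"tz":0,"roll":0},{"grip":0,"tx":0.042,"ty":0,"tz":0,"roll":0},{"grip":0,"tx":0.05,"ty":0,"tz":0,"roll":0},{"grip":0,"tx":0.058,"ty":0,"tz":0,"roll":0},{"grip":0,"tx":0.066,"ty":0,"tz":0,"roll":0},{"grip":0,"tx":0.074,"ty":0,"tz":0,"roll":0},{"grip":0,"tx":0.082,"ty":0,"tz":0,"roll":0},{"grip":0,"tx":0.09,"ty":0,"tz":0,"roll":0}]}}

```text
time: 12.58
eef_pos: [0.6311, -0.0493, 0.1576]
eef_rot: [0.065, 0.704, -0.065, 0.704]
force: [-4.2, 2.2, 3.0]
finger_gap: -0.0004
```

{"op": "apply_moves", "data": {"steps": [{"grip":0,"tx":0.008,"ty":0,"tz":0,"roll":0},{"grip":0,"tx":0.016,"ty":0,"tz":0,"roll":0},{"grip":0,"tx":0.024,"ty":0,"tz":0,"roll":0},{"grip":0,"tx":0.028,"ty":0,"tz":0,"roll":0}]}}

```text
time: 13.08
eef_pos: [0.6313, -0.0493, 0.1507]
eef_rot: [0.065, 0.704, -0.065, 0.704]
force: [-2.0, 0.3, 4.0]
finger_gap: -0.0002
```

```bash
python3 - <<'E'
from h import *
show("11",("scene",))
E
```

```text
t 13.07 [ 0.6313 -0.0493  0.1507] guard [-4.8  5.3] F [-1.98  0.34  4.04]
```

View pics/scene11.png

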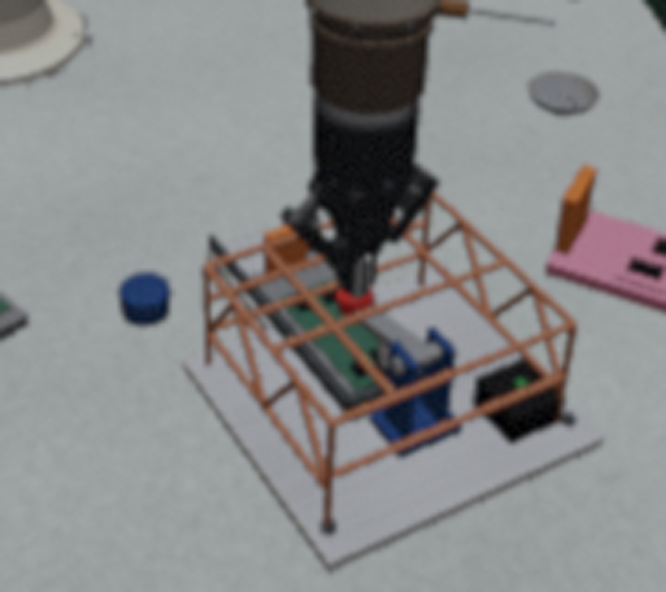

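{"op": "apply_moves", "data": {"steps": [{"grip":0,"tx":0.004,"ty":0,"tz":0,"roll":0},{"grip":0,"tx":0.008,"ty":0,"tz":0,"roll":0},{"grip":0,"tx":0.012,"ty":0,"tz":0,"roll":0},{"grip":0,"tx":0.012,"ty":0,"tz":0,"roll":0}]}}

```text
time: 13.62
eef_pos: [0.6316, -0.0493, 0.1479]
eef_rot: [0.065, 0.704, -0.065, 0.704]
force: [-1.7, -0.4, 2.0]
finger_gap: 0.0001
```

{"op": "apply_moves", "data": {"steps": [{"grip":0,"tx":0.004,"ty":0,"tz":0,"roll":0},{"grip":0,"tx":0.008,"ty":0,"tz":0,"roll":0},{"grip":0,"tx":0.012,"ty":0,"tz":0,"roll":0},{"grip":0,"tx":0.012,"ty":0,"tz":0,"roll":0}]}}

```text
time: 14.12
eef_pos: [0.6316, -0.0493, 0.1473]
eef_rot: [0.065, 0.704, -0.065, 0.705]
force: [-6.2, 0.1, 12.9]
finger_gap: 0.0002
```

{"op": "apply_moves", "data": {"steps": [{"grip":0,"tx":0.004,"ty":0,"tz":0,"roll":0},{"grip":0,"tx":0.008,"ty":0,"tz":0,"roll":0},{"grip":0,"tx":0.008,"ty":0,"tz":0,"roll":0}]}}

```text
time: 14.5
eef_pos: [0.6316, -0.0493, 0.147]
eef_rot: [0.064, 0.703, -0.065, 0.705]
force: [-9.0, 0.9, 19.2]
finger_gap: -0.0001
```

Hard stop: the force rose to 19 N while the tool moved 0.3 mm. I'll withdraw straight up, then back.

{"op": "apply_moves", "data": {"steps": [{"grip":0,"tx":-0.04,"ty":0,"tz":0,"roll":0},{"grip":0,"tx":-0.12,"ty":0,"tz":0,"roll":0},{"grip":0,"tx":-0.25,"ty":0,"tz":0,"roll":0},{"grip":0,"tx":-0.4,"ty":0,"tz":0,"roll":0},{"grip":0,"tx":-0.5,"ty":0,"tz":0,"roll":0},{"grip":0,"tx":-0.5,"ty":0,"tz":-0.05,"roll":0},{"grip":0,"tx":-0.5,"ty":0,"tz":-0.05,"roll":0}]}}

```text
time: 15.38
eef_pos: [0.618, -0.0467, 0.2668]
eef_rot: [0.065, 0.705, -0.065, 0.704]
force: [0.3, -0.7, -0.4]
finger_gap: -0.0001
```

```bash
python3 - <<'E'
from h import *
show("12",("wrist","scene"))
z=np.load("pics/wrist12.npz"); im=z['im'].astype(int);d=z['d']; m=imaging.camera_model("wrist"); T=np.eye(4);T[:3,:3]=R.from_quat(z['q']).as_matrix();T[:3,3]=z['p']; P=T@m['hand_eye']
r=(im[...,0]>110)&(im[...,1]<60)&(im[...,2]<60); nn,l,st,ce=cv2.connectedComponentsWithStats(r.astype(np.uint8))
for k in range(1,nn):
    if st[k,4]>200: 
        v,u=np.nonzero(l==k); print(st[k],ce[k],unproj(m,*ce[k],np.median(d[l==k]),P).round(4)); p=unproj(m,u,v,d[v,u],P); g=np.array([ing(q) for q in p]); A=np.c_[g[:,0],np.ones(len(g))]; f=np.linalg.lstsq(A,p[:,2]*1e3,rcond=None)[0]; print("slope dz/dx",f)
for v in range(222,246,2): print(v,unproj(m,300,v,d[v,300],P).round(4),ing(unproj(m,300,v,d[v,300],P)))
E
```

```text
t 15.38 [ 0.618  -0.0467  0.2668] guard [-18.4   5.4] F [ 0.26 -0.7  -0.45]
[432   0  42  49 733] [450.62210095  24.47476126] [0.5137 0.0807 0.0285]
slope dz/dx [ 0.13367316 48.53426864]
[304 186  36  35 975] [321.51794872 203.20615385] [ 0.6316 -0.049   0.0735]
slope dz/dx [-1.40898548 67.64311702]
222 [ 0.6636 -0.0764  0.0252] [ 31.9 -15.4]
224 [ 0.6656 -0.0768  0.0255] [ 33.9 -15.4]
226 [ 0.6673 -0.0771  0.0264] [ 35.7 -15.4]
228 [ 0.67   -0.0778  0.0249] [ 38.4 -15.6]
230 [ 0.673  -0.0785  0.0227] [ 41.5 -15.7]
232 [ 0.6753 -0.079   0.0225] [ 43.8 -15.8]
234 [ 0.6776 -0.0795  0.0221] [ 46.2 -15.9]
236 [ 0.6795 -0.0798  0.0227] [ 48.1 -15.9]
238 [ 0.6816 -0.0803  0.0228] [ 50.3 -15.9]
240 [ 0.6809 -0.0798  0.0291] [ 49.5 -15.5]
242 [ 0.6815 -0.0797  0.0325] [ 50.1 -15.3]
244 [ 0.6823 -0.0797  0.0354] [ 50.8 -15.2]
```

View pics/wrist12.png

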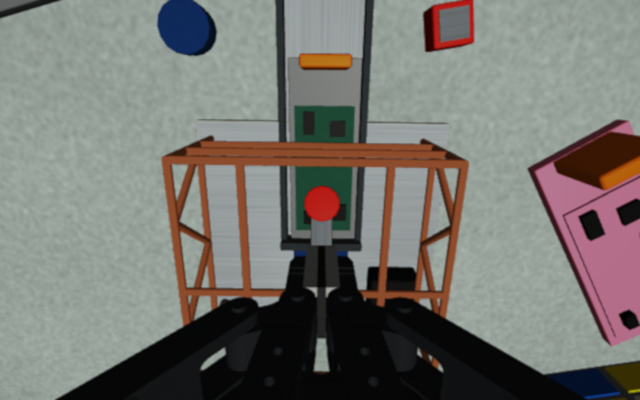

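View pics/scene12.png

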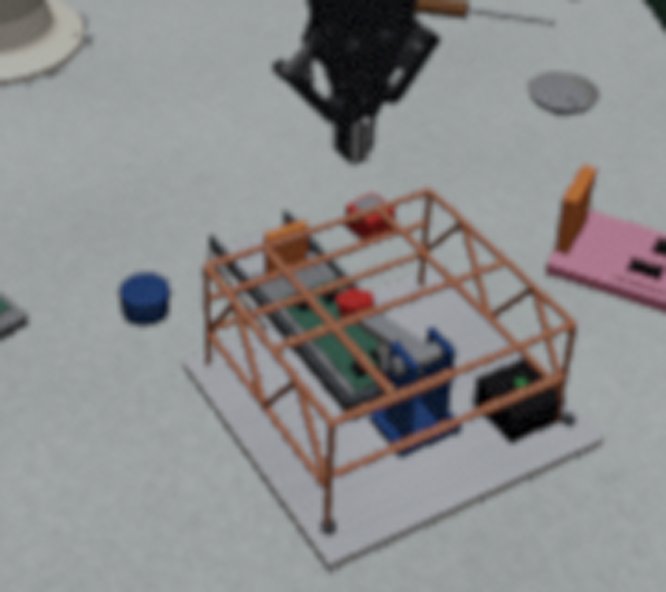

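Pad centre height measures 73.5 mm, against 73 mm for fully down. The carrier's far end is still at the stop face, the arm is clear of everything, and the objects near the fixture have not moved. Handing in.

```bash
python3 - <<'E'
from workcell import workorder
print(workorder.close_job())
E
```

```text
the job is handed in; nothing more can be done
None
```

I pushed the grey carrier home by its orange tab with shut fingertips. Then I pressed the red lever pad fully down through the guard's window, withdrew straight up, and handed the job in at about 15.5 s.

- **Carrier:** its far end measured 50.4 mm against 50.0 mm for the stop face. The force rose to about 19 N with about 0.5 mm of tool travel, and it was still flush after the lever press.
- **Lever:** the pad centre measured 73.5 mm above the bench, against 73 mm for fully down. At the bottom the vertical force rose from about 4 N to 19 N with only 0.3 mm of further travel.
- **Guard and bench:** I saw no sign of contact with the guard, and the tin, block and pink carrier beside the fixture looked unmoved in the last pictures. I did not re-measure the sockets, pliers, screwdriver, dish or the larger grey carrier; the tool passed the larger carrier only well above it.
- **Disagreements:** the top and wrist cameras differed by about 3 mm on the guard and pad positions, within the clearances I used. A straight-line fit of the pad's tilt from the depth image gave an unusable slope, so I relied on the pad's height and the force. Two moves early on were refused for missing keys and did nothing.

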